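# Make up two job kits in divided trays

## Task

Make up the two job kits from the stock between the trays, one thing to a bay and each resting flat on the floor of its bay. The batten kit goes in the three-bay tray: the wooden block lying in the long bay, the screw jar and the tape measure standing in the two square bays (either way round). The gluing kit goes in the two-bay tray: the red hand tool in the long bay, right way up as it is found, and the glue bottle standing in the square bay; leave the tin and the roll of masking tape where they are.

Things in the scene. Friction and masses are not known exactly. Their poses are not given: they have to be found in the camera images.
- tray_three: Low grey plastic tray with three bays, 214 (its x) x 204 (its y) x 14 mm high, fixed to the table. Origin at the centre of its underside, z up. Floor 4 mm thick, all walls 6 mm thick and 14 mm high above the table. Long bay, 202 x 88 mm inside, its length along x, centre at (0, -52) mm in the tray's frame; two square bays, each 98 x 98 mm inside, centres at (-52, 47) and (52, 47) mm. It may be on the robot's left or right.
- tray_two: Low grey plastic tray with two bays in a row, 282 (its x) x 100 (its y) x 14 mm high, fixed to the table. Origin at the centre of its underside, z up. Floor 4 mm thick, all walls 6 mm thick and 14 mm high above the table. Long bay, 184 x 88 mm inside, its length along x, centre at (-43, 0) mm in the tray's frame; square bay, 80 (x) x 88 (y) mm inside, centre at (95, 0) mm. It may be on the robot's left or right.
- block_centre (a point): Centre of the plain pine block, 47 x 140 x 45 mm high, lying on the table. Its x axis runs across it, its y axis along it and its z axis up.
- red_tool_centre (a point): Red hand tool with a black top grip, 42 x 145 x 56 mm high, lying on its flat base; the point is at the middle of its length and width, 28 mm above its base. The red body is 42 mm wide and up to 36 mm high over the whole length; the black grip on top is about 32 mm wide, from 62 mm towards -y to 18 mm towards +y of the middle, up to 56 mm high. Its x axis runs across it, its y axis along it and its z axis up.
- jar_centre (a point): Clear jar of screws with a grey lid, round, about 60 mm across and 86 mm high, standing upright; the point is on its axis, 43 mm above its base. z is its axis, up. The lid is fixed.
- measure_centre (a point): Grey tape measure standing on its narrow edge, 35 x 79 x 64 mm high; the point is at the middle of its bounding box, 32 mm above its base. Its x axis runs across it, its y axis along it and its z axis up.
- glue_centre (a point): White glue bottle standing in the stock (not the one far back on the table) with a green band and a thin orange nozzle, upright: round body 46 mm across up to 95 mm high, nozzle to 151 mm. The point is on its axis, 75.5 mm above its base. z is its axis, up.
- tin_centre (a point): Round yellow tin, 70 mm across and 62 mm high, standing on the robot's left behind the stock (not the one at the back by the tool bag); point at its centre. Bystander: not to be disturbed.
- tape_roll_centre (a point): Roll of masking tape lying flat, 104 mm across and 25 mm high, to the robot's right behind the stock; point at its centre. Bystander: not to be disturbed.
Things that resemble listed ones, but are neither listed nor needed, are in the scene too. Of the things that look like the part that bears measure_centre, the largest one is meant.

How it is judged:
By the outcome, as a careful person would: the job done as asked, in the order asked, and still so for the second after the job is handed in, with the robot touching nothing.
It also fails if it takes over 128 s, if anything falls off the work surface, if the arm or the gripper's body presses on something with over 40 N, if the wrist force passes 120 N, or if a joint passes its speed limit or range.

## Robot

A 7-joint arm with a two-finger parallel gripper is mounted at the origin on a cart in front of the work surface, level with it; the furniture and walls round the work are solid. World frame = base frame: x ahead of the robot, y to its left, z up, the work surface at z = 0. Lengths are in m, angles in rad, forces in N, time in s.
With the tool pointing down it reaches from about 0.425 to 1.025 m from the base axis. Payload 3.6 kg.
Tool frame: the origin (TCP) lies midway between the tips of the shut fingers; the grasp point (between the pads) lies 19 mm behind it; z points along the fingers, y is the direction in which the jaws open and shut (so a half turn about z gives the same grasp; the last joint's range is limited). The gripper opens to 85 mm and grips with 20 to 120 N. Pads are 22 mm wide; open, the fingers measure 114 mm over their backs; the gripper's body (76 mm by 85 mm) begins 54 mm behind the grasp point. The pads swing forward as they close: fully open they stand 13 mm farther back than shut.
Start: joints at [-1.302, 0.591, 0.048, 1.609, -0.033, 0.943, -0.034], TCP at [0.257, 0.678, 0.231] pointing down, gripper open.
Joint ranges: [-2.69, 2.69], [-0.47, 2.24], [-1.27, 1.36], [0.19, 2.51], [-1.53, 4.68], [0.08, 2.07], [-3.09, 3.09]. Speed limits (rad/s): [2.57, 2.57, 3.14, 3.14, 3.14, 3.14, 3.14].

## Interface

Orientations are given as a rotation vector (axis times angle).
In Python, from bench import env gives the robot as it stands.
- The arm moves only by the tool apply_moves, never from a script. Its argument "series" is a list of rows, each a list of 2 entries, a list of its own where there are three numbers: the shift along the tool's x, y, z scaled (see below), then the turn, a rotation vector about the tool's x, y, z scaled (see below). A call has 1 to 12 rows; each row shifts and turns the commanded pose from where the row before left it, along the tool's axes as they then stand; what a row does not reach is not made up. The controller multiplies each number of a shift by 20 mm and each number of a turn by 8 degrees. A row lasts 1/8 s, in which the tool goes at most 62.5 mm and 10.7 degrees, less where a joint would pass 70% of its speed; a pose out of reach is approached as far as the arm can. A call with a number of a shift or a turn outside -1 to 1 is refused whole. A call with a gripper value outside its range is refused whole. "hand" is the gripper command: -1 is fully open, 1 is shut, values between are in proportion, set as the call begins (left out, the last holds). The fingers move at their own pace and stop on an object; "squeeze" is the grip in N (left out, the last holds). Time passes only in rows, so rows that do not move let the fingers close. It gives the time, the measured TCP pose, the force and the opening at its end, in the units of the state.
- env.state(): the state, without advancing time (a new reading comes with each control period).
- env.snapshot(name): name is "scene" or "top"; returns the picture (480x640x3 uint8, blue, green, red); there is no depth.
- env.camera_model(name): a dict with "mtx" (3x3 intrinsics, pixels), "distortion" ([k1, k2, p1, p2, k3] as OpenCV has them; the pictures are not rectified), "camera_from_world" (4x4, takes a point from world to camera coordinates). Camera axes: x right, y down, z forward; pixel columns grow to the right and rows downward; lengths in m; the calibration is good to about 2 mm. A picture is of the moment at which its call begins. camera_model takes no time and is no camera call.
- env.close_job(): hands the job in, once; it reports no verdict.
The state is a dict: "time_s": time; "joints": joint angles; "joint_vel": joint speeds; "effort": joint torques, N m; "ee_pos": TCP position; "ee_rot": TCP orientation; "ft_force": force on the tool from outside, world axes, zero at the start; "moment": the same for the moment, N m; "width": opening from 0.0 (shut) to 1.0 (fully open).
Only numpy, scipy, OpenCV 4.12 (cv2) and the standard library are available. Lean on these libraries where they do the work, as an engineer would, in place of code of your own. Each camera call takes 0.05 s, during which the arm holds its last target. There are 200 camera calls.

## Working session

There is one attempt and no reset: what is moved stays moved. The work goes in short steps, Python scripts to look and compute and a tool call to move; the robot and the scene stay as the last step left them, time stands still between calls to the robot, and variables do not carry over. Pictures are saved under pics/ and viewed, about 12 in all and at most 16, crops included, and the job is handed in when it is done.

Besides the shell and the picture viewer there is one more tool, called after "Call:" by a JSON object that holds its "fn" and its "kwargs", one argument or row to a line. apply_moves: Moves the arm, as the interface text tells. Its arguments: {"type":"object","properties":{"series":{"type":"array","items":{"type":"array"}},"hand":{"type":"number"},"squeeze":{"type":"number"}},"required":["series"]}

```bash
mkdir -p pics; ls
cat > h.py <<'E'
import numpy as np, cv2
from bench import env
def snap(n,f):
    im=env.snapshot(n).copy(); cv2.imwrite('pics/'+f,im); return im
E
python3 - <<'E'
from h import *
for n in("scene","top"):
    snap(n,n+'0.png'); m=env.camera_model(n); print(n,np.round(m['mtx'],1).tolist(),m['distortion']); T=np.array(m['camera_from_world']);print(np.round(T,3).tolist(), -T[:3,:3].T@T[:3,3])
print(env.state())
E
```

```text
pics
scene [[456.7, 0.0, 313.9], [0.0, 456.7, 244.3], [0.0, 0.0, 1.0]] [0.00609195 0.         0.         0.         0.        ]
[[0.752, -0.66, 0.004, -0.42], [-0.515, -0.59, -0.622, 0.352], [0.413, 0.466, -0.783, 0.957], [0.0, 0.0, 0.0, 1.0]] [ 0.10168092 -0.51533635  0.96994142]
top [[472.2, 0.0, 317.9], [0.0, 472.2, 234.7], [0.0, 0.0, 1.0]] [0.03477586 0.         0.         0.         0.        ]
[[0.02, -0.999, 0.03, -0.027], [-0.99, -0.024, -0.139, 0.562], [0.14, -0.027, -0.99, 0.934], [0.0, 0.0, 0.0, 1.0]] [0.42601327 0.01114581 1.00379501]
{'time_s': 0.1, 'joints': array([-1.30151964,  0.59202404,  0.04829989,  1.60968143, -0.03331064,
        0.94269974, -0.03372586]), 'joint_vel': array([-0.00043328, -0.00206869, -0.001497  , -0.00275775,  0.00110165,
       -0.00283948, -0.00105421]), 'effort': array([ 4.00903722e-03, -5.49992216e+01,  1.55307826e+00, -1.98824573e+01,
        9.74357565e-03,  3.88416651e-03, -1.91884972e-06]), 'ee_pos': array([0.25700525, 0.67712963, 0.23026225]), 'ee_rot': array([-0.56660049, -3.08980816,  0.00312659]), 'ft_force': array([-0.38921825,  0.01901165,  0.48766913]), 'moment': array([0.02119134, 0.00107681, 0.02485897]), 'width': 1.0017193943247626}
```

View pics/scene0.png

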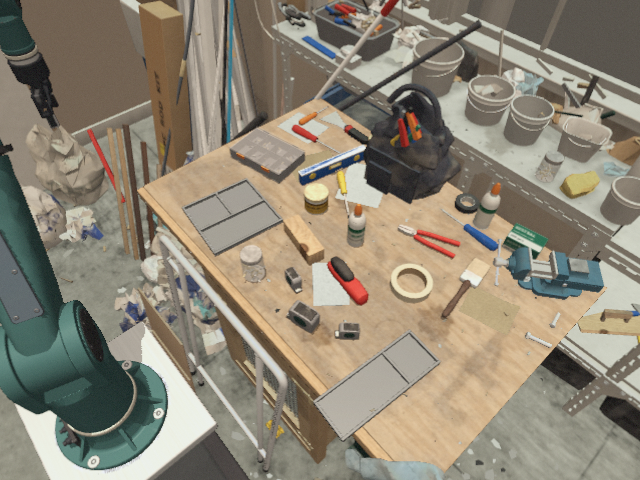

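View pics/top0.png

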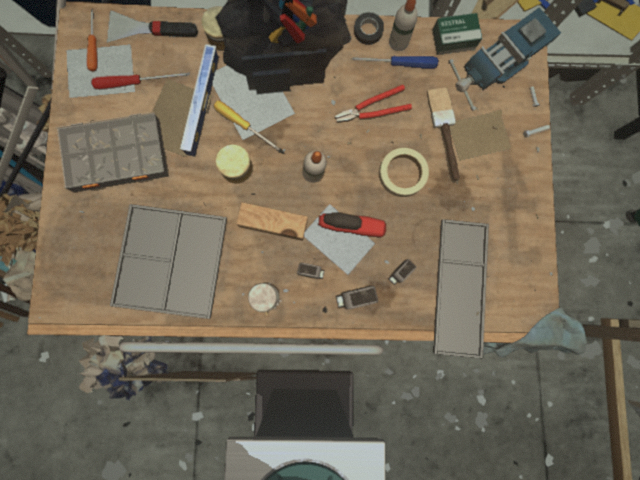

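The scene view shows the trays at (232,215) and (378,385), so tray_three is on the robot's left and tray_two on its right. In the top view the candidates are:
- **Tape measures:** (311,271), (357,297) and (402,271). The one at (357,297) is the largest, so it is meant.
- **Glue bottle:** (315,162) stands in the stock. The other, at (405,20), is far back.
- **Tin:** (233,162) is the one to leave alone.

I'll confirm with enlarged crops.

Run:
```python
from h import *
im=cv2.imread('pics/top0.png')
def crop(x0,y0,w,h,s):
    c=cv2.resize(im[y0:y0+h,x0:x0+w],None,fx=s,fy=s,interpolation=cv2.INTER_CUBIC)
    for x in range(-(-x0//10)*10,x0+w,10):
        L=12 if x%50==0 else 5; cv2.line(c,((x-x0)*s,0),((x-x0)*s,L),(0,255,255),1)
        if x%20==0: cv2.putText(c,str(x),((x-x0)*s,22),0,.35,(0,255,255),1)
    for y in range(-(-y0//10)*10,y0+h,10):
        cv2.line(c,(0,(y-y0)*s),(6,(y-y0)*s),(0,255,255),1)
        if y%20==0: cv2.putText(c,str(y),(8,(y-y0)*s+4),0,.35,(0,255,255),1)
    return c
cv2.imwrite('pics/c1.png',crop(232,145,196,172,4)[:, :][:600] if 0 else cv2.resize(crop(232,145,196,172,4),(686,602))[:600])
cv2.imwrite('pics/c2.png',np.hstack([crop(105,200,130,150,4),crop(430,215,65,150,4)]))
```

```text
(no output)
```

View pics/c1.png

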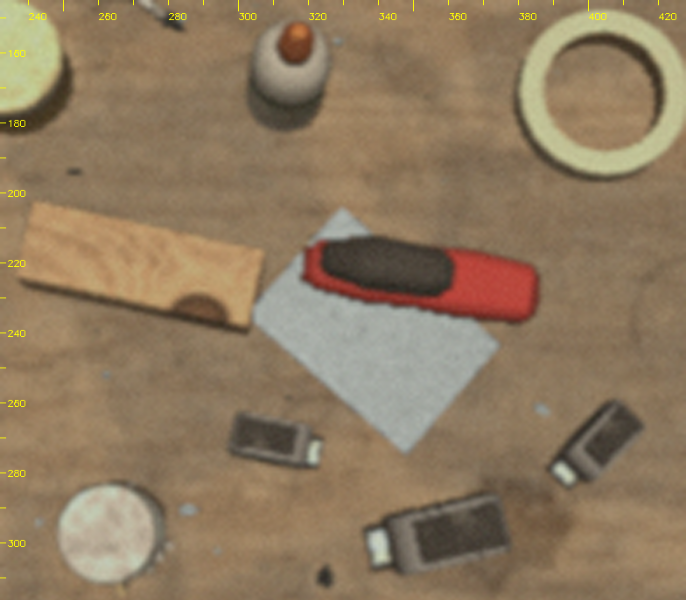

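View pics/c2.png

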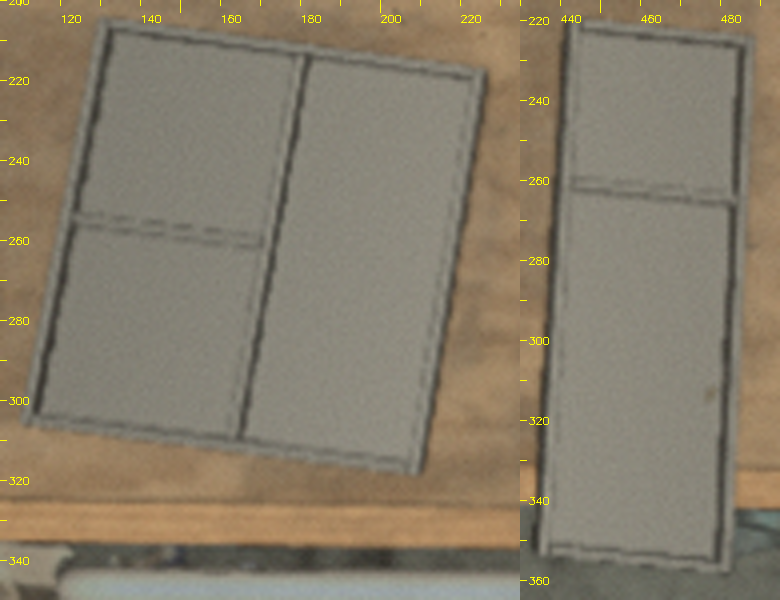

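The crops confirm the picks. The large grey measure is at about (357,297), with its hook at (340,301). The red tool's black grip is at its left end, the block is at (273,221), the jar lid at (263,297) and the glue nozzle at (317,154). Tray_three's square bays are on the left of the image and its long bay on the right. Tray_two's square bay is at the far end, away from the robot.

```bash
cat >> h.py <<'E'
def ray(n,px,z):
    m=env.camera_model(n); K=np.array(m['mtx']);D=np.array(m['distortion']);T=np.array(m['camera_from_world'])
    p=cv2.undistortPoints(np.array(px,float).reshape(-1,1,2),K,D)[:,0]
    d=np.c_[p,np.ones(len(p))]@T[:3,:3]; c=-T[:3,:3].T@T[:3,3]
    return c+d*((z-c[2])/d[:,2])[:,None]
def proj(n,P):
    m=env.camera_model(n);T=np.array(m['camera_from_world'])
    return cv2.projectPoints(np.array(P,float).reshape(-1,3),cv2.Rodrigues(T[:3,:3])[0],T[:3,3],np.array(m['mtx']),np.array(m['distortion']))[0][:,0]
def fit(w,h,pts): # corners (local, order given) -> centre & yaw
    L=np.array([[-w,-h],[w,-h],[w,h],[-w,h]])/2; c=pts[:,:2].mean(0); q=pts[:,:2]-c
    a=np.arctan2((L[:,0]*q[:,1]-L[:,1]*q[:,0]).sum(),(L*q).sum())
    R=np.array([[np.cos(a),-np.sin(a)],[np.sin(a),np.cos(a)]])
    return c,np.degrees(a),np.linalg.norm(q-L@R.T,axis=1)
E
cat > m.py <<'E'
from h import *
np.set_printoptions(precision=4,suppress=True)
c1=lambda l:[(232+x/3.5,145+y/3.5) for x,y in l]
t3=ray('top',[(130.75,204.5),(226.75,217),(209.5,318.25),(111.5,306.25)],.014);
# tray3: long bay at -y ; image right=-y world. square bays image left.
A,B,C,D=t3 # A far-left,B far-right,C near-right,D near-left ; local x axis = near->far?: y local = right->left => x local = towards ... far
r=fit(.214,.204,np.array([C,B,A,D])); print('t3',r)
def loc(r,x,y):
    a=np.radians(r[1]); return r[0]+np.array([np.cos(a)*x-np.sin(a)*y,np.sin(a)*x+np.cos(a)*y])
print('long',loc(r,0,-.052),'sq-',loc(r,-.052,.047),'sq+',loc(r,.052,.047))
t2=ray('top',[(441.75,220),(488,225),(482.75,357.75),(435.25,353.25)],.014);A,B,C,D=t2
r=fit(.282,.1,np.array([C,B,A,D]));print('t2',r,'long',loc(r,-.043,0),'sq',loc(r,.095,0))
b=ray('top',c1([(33,203),(264,252),(248,331),(20,281)]),.045)
print('block',fit(.140,.047,b[[3,2,1,0]]))
t=ray('top',c1([(303,268),(537,295),(420,242),(413,305)]),.03);print('tool',t,(t[0]+t[1])/2,np.linalg.norm(t[0]-t[1]),np.degrees(np.arctan2(*(t[1]-t[0])[1::-1])))
print('jar',ray('top',c1([(107.5,533),(57,533),(158,533)]),.086))
m=ray('top',c1([(390,521),(496,494),(510,545),(404,573)]),.062)
print('meas',m,fit(.066,.035,m[[3,2,1,0]]), ray('top',c1([(365,548)]),.05))
print('glue',ray('top',c1([(298,30)]),.151),ray('top',c1([(290,62)]),.095))
print('tin',ray('top',[(233,161)],.062),'roll',ray('top',[(404,171)],.025))
E
python3 m.py
```

```text
t3 (array([0.504, 0.29 ]), np.float64(-6.256319606277826), array([0.0028, 0.0008, 0.0016, 0.0021]))
long [0.4984 0.2383] sq- [0.4575 0.3424] sq+ [0.5609 0.3311]
t2 (array([ 0.4611, -0.3198]), np.float64(-4.050012224310497), array([0.0023, 0.0029, 0.0014, 0.0024])) long [ 0.4182 -0.3168] sq [ 0.5558 -0.3265]
block (array([0.5872, 0.0791]), np.float64(-100.66196168590908), array([0.0028, 0.0012, 0.0015, 0.0004]))
tool [[ 0.5913 -0.0161  0.03  ]
 [ 0.5784 -0.1565  0.03  ]
 [ 0.6088 -0.086   0.03  ]
 [ 0.5705 -0.0822  0.03  ]] [ 0.5848 -0.0863  0.03  ] 0.14096799234361307 -95.26280218765706
jar [[0.4318 0.0898 0.086 ]
 [0.4313 0.1173 0.086 ]
 [0.4324 0.0622 0.086 ]]
meas [[ 0.4418 -0.0673  0.062 ]
 [ 0.4583 -0.1275  0.062 ]
 [ 0.4298 -0.1355  0.062 ]
 [ 0.4129 -0.0756  0.062 ]] (array([ 0.4357, -0.1015]), np.float64(-74.43280826948981), array([0.0032, 0.0032, 0.0033, 0.003 ])) [[ 0.4264 -0.0542  0.05  ]]
glue [[ 0.6994 -0.0076  0.151 ]] [[ 0.6985 -0.0046  0.095 ]]
tin [[0.707  0.1622 0.062 ]] roll [[ 0.7065 -0.1972  0.025 ]]
```

```bash
cat > p.py <<'E'
from h import *
from scipy.linalg import logm,expm
from scipy.spatial.transform import Rotation as Ro
def Rdown(phi,tilt=0):  # tool down, jaws along phi (deg); tilt about tool y (deg)
    f=np.radians(phi); y=np.array([np.cos(f),np.sin(f),0]); z=np.array([0,0,-1.]); 
    return np.c_[np.cross(y,z),y,z]@Ro.from_euler('y',tilt,degrees=True).as_matrix()
def H(R,p): T=np.eye(4);T[:3,:3]=R;T[:3,3]=p;return T
def cur():
    s=env.state();return H(Ro.from_rotvec(s['ee_rot']).as_matrix(),s['ee_pos'])
def plan(wps,mx=0.97):
    "wps: (x,y,z,phi[,tilt]); prints n identical rows per leg"
    T=cur()
    print('now',np.round(T[:3,3],4),'jaw',round(np.degrees(np.arctan2(T[1,1],T[0,1])),1),'q',np.round(env.state()['joints'],2))
    for w in wps:
        G=H(Rdown(*w[3:]),w[:3]); X=np.linalg.inv(T)@G
        n=1
        while 1:
            r=Ro.from_matrix(X[:3,:3]).as_rotvec()/n
            Rk=Ro.from_rotvec(r).as_matrix()
            S=sum(np.linalg.matrix_power(Rk,k) for k in range(n))
            d=np.linalg.solve(S,X[:3,3])
            a=d/.02; b=np.degrees(r)/8
            if max(abs(a).max(),abs(b).max())<=mx: break
            n+=1
        a=np.round(a,3);b=np.round(b,3); print(w,'->',n,'x',[a.tolist(),b.tolist()])
        Y=H(Ro.from_rotvec(np.radians(b*8)).as_matrix(),a*.02)
        T=T@np.linalg.matrix_power(H(Y[:3,:3],[0,0,0]),0)
        for k in range(n): T=T@H(np.eye(3),a*.02)@H(Y[:3,:3],[0,0,0])
E
python3 - <<'E'
from p import *
plan([(.587,.079,.13,-10.66),(.587,.079,.018,-10.66)])
im=cv2.imread('pics/scene0.png')
def box(c,yaw,w,h,z,col=(255,0,255)):
    a=np.radians(yaw);R=np.array([[np.cos(a),-np.sin(a)],[np.sin(a),np.cos(a)]])
    P=np.array([[-w,-h],[w,-h],[w,h],[-w,h]])/2@R.T+c
    q=proj('scene',np.c_[P,np.full(4,z)]); cv2.polylines(im,[np.round(q*16).astype(int)],True,col,1,cv2.LINE_AA,4)
def circ(c,r,z):
    t=np.linspace(0,6.28,40);q=proj('scene',np.c_[c[0]+r*np.cos(t),c[1]+r*np.sin(t),0*t+z]);cv2.polylines(im,[np.round(q*16).astype(int)],True,(255,0,255),1,cv2.LINE_AA,4)
box((.504,.29),-6.26,.214,.204,.014);box((.4611,-.3198),-4.05,.282,.1,.014)
box((.5872,.0791),-100.66,.14,.047,.045);box((.5848,-.0863),-95.3,.145,.042,.036)
circ((.4318,.0898),.03,.075);box((.4334,-.0933),-74.4,.079,.035,.062);circ((.699,-.006),.023,.09);circ((.699,-.006),.003,.151)
cv2.imwrite('pics/ov.png',cv2.resize(im[160:450,170:450],None,fx=2.05,fy=2.05,interpolation=cv2.INTER_CUBIC))
E
```

```text
now [0.257  0.6771 0.2303] jaw 69.2 q [-1.3   0.59  0.05  1.61 -0.03  0.94 -0.03]
(0.587, 0.079, 0.13, -10.66) -> 39 x [[-0.951, -0.023, 0.129], [-0.0, 0.0, 0.256]]
(0.587, 0.079, 0.018, -10.66) -> 6 x [[0.002, -0.004, 0.938], [-0.0, 0.002, 0.0]]
```

View pics/ov.png

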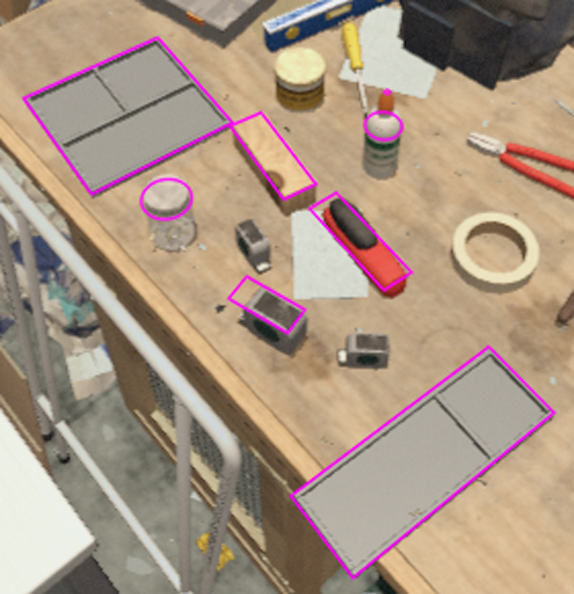

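The overlay shows the trays, block, jar and glue agreeing in both cameras. The tool and measure outlines sit slightly high because their edges are rounded. I'm moving to the block now.

Call:
{"fn": "apply_moves", "kwargs": {
  "series": [
    [[-0.951, -0.023, 0.129], [0, 0, 0.256]],
    [[-0.951, -0.023, 0.129], [0, 0, 0.256]],
    [[-0.951, -0.023, 0.129], [0, 0, 0.256]],
    [[-0.951, -0.023, 0.129], [0, 0, 0.256]],
    [[-0.951, -0.023, 0.129], [0, 0, 0.256]],
    [[-0.951, -0.023, 0.129], [0, 0, 0.256]],
    [[-0.951, -0.023, 0.129], [0, 0, 0.256]],
    [[-0.951, -0.023, 0.129], [0, 0, 0.256]],
    [[-0.951, -0.023, 0.129], [0, 0, 0.256]],
    [[-0.951, -0.023, 0.129], [0, 0, 0.256]],
    [[-0.951, -0.023, 0.129], [0, 0, 0.256]],
    [[-0.951, -0.023, 0.129], [0, 0, 0.256]]
  ],
  "hand": -1,
  "squeeze": 50
}}

```text
time_s: 1.6
ee_pos: [0.4473, 0.5521, 0.2002]
ee_rot: [1.215, 2.897, 0.0]
ft_force: [1.1, -0.1, 0.6]
width: 1.001
```

Call:
{"fn": "apply_moves", "kwargs": {
  "series": [
    [[-0.951, -0.023, 0.129], [0, 0, 0.256]],
    [[-0.951, -0.023, 0.129], [0, 0, 0.256]],
    [[-0.951, -0.023, 0.129], [0, 0, 0.256]],
    [[-0.951, -0.023, 0.129], [0, 0, 0.256]],
    [[-0.951, -0.023, 0.129], [0, 0, 0.256]],
    [[-0.951, -0.023, 0.129], [0, 0, 0.256]],
    [[-0.951, -0.023, 0.129], [0, 0, 0.256]],
    [[-0.951, -0.023, 0.129], [0, 0, 0.256]],
    [[-0.951, -0.023, 0.129], [0, 0, 0.256]],
    [[-0.951, -0.023, 0.129], [0, 0, 0.256]],
    [[-0.951, -0.023, 0.129], [0, 0, 0.256]],
    [[-0.951, -0.023, 0.129], [0, 0, 0.256]]
  ]
}}

```text
time_s: 3.1
ee_pos: [0.5669, 0.3596, 0.1692]
ee_rot: [1.804, 2.572, -0.0]
ft_force: [-0.2, -0.1, -0.0]
width: 0.999
```

Call:
{"fn": "apply_moves", "kwargs": {
  "series": [
    [[-0.951, -0.023, 0.129], [0, 0, 0.256]],
    [[-0.951, -0.023, 0.129], [0, 0, 0.256]],
    [[-0.951, -0.023, 0.129], [0, 0, 0.256]],
    [[-0.951, -0.023, 0.129], [0, 0, 0.256]],
    [[-0.951, -0.023, 0.129], [0, 0, 0.256]],
    [[-0.951, -0.023, 0.129], [0, 0, 0.256]],
    [[-0.951, -0.023, 0.129], [0, 0, 0.256]],
    [[-0.951, -0.023, 0.129], [0, 0, 0.256]],
    [[-0.951, -0.023, 0.129], [0, 0, 0.256]],
    [[-0.951, -0.023, 0.129], [0, 0, 0.256]],
    [[-0.951, -0.023, 0.129], [0, 0, 0.256]],
    [[-0.951, -0.023, 0.129], [0, 0, 0.256]]
  ]
}}

```text
time_s: 4.6
ee_pos: [0.5956, 0.1348, 0.1383]
ee_rot: [2.31, 2.129, 0.0]
ft_force: [0.0, -0.9, 0.6]
width: 0.996
```

Call:
{"fn": "apply_moves", "kwargs": {
  "series": [
    [[-0.951, -0.023, 0.129], [0, 0, 0.256]],
    [[-0.951, -0.023, 0.129], [0, 0, 0.256]],
    [[-0.951, -0.023, 0.129], [0, 0, 0.256]],
    [[0, 0, 0], [0, 0, 0]]
  ]
}}

```text
time_s: 5.1
ee_pos: [0.5871, 0.0771, 0.1305]
ee_rot: [2.422, 2.001, -0.002]
ft_force: [-0.6, -0.2, -0.1]
width: 0.998
```

Run:
```python
from p import *
plan([(.587,.079,.13,-10.66),(.587,.079,.018,-10.66)]); snap('scene','s1.png')
```

```text
now [0.5871 0.0771 0.1305] jaw -10.9 q [-0.47  0.59  0.37  2.   -0.35  0.62 -0.06]
(0.587, 0.079, 0.13, -10.66) -> 1 x [[0.093, -0.025, 0.027], [-0.004, 0.009, -0.028]]
(0.587, 0.079, 0.018, -10.66) -> 6 x [[0.0, 0.0, 0.933], [-0.0, 0.0, 0.0]]
```

View pics/s1.png

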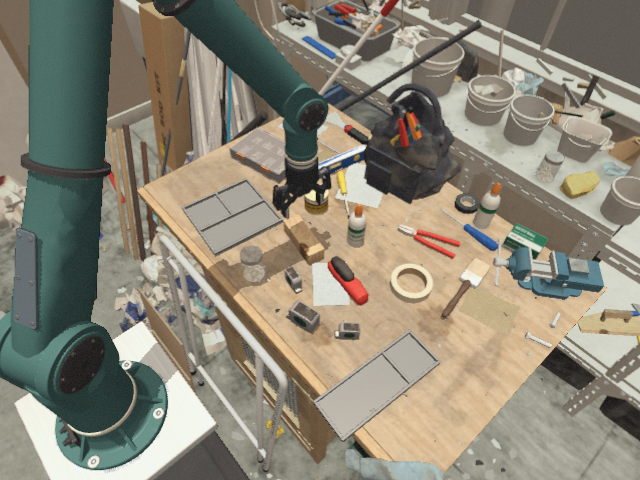

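The gripper is over the block, at about (300,205) in the scene view. I'm descending and gripping.

Call:
{"fn": "apply_moves", "kwargs": {
  "series": [
    [[0.08, 0, 0.93], [0, 0, 0]],
    [[0, 0, 0.93], [0, 0, 0]],
    [[0, 0, 0.93], [0, 0, 0]],
    [[0, 0, 0.93], [0, 0, 0]],
    [[0, 0, 0.93], [0, 0, 0]],
    [[0, 0, 0.93], [0, 0, 0]],
    [[0, 0, 0], [0, 0, 0]]
  ]
}}

```text
time_s: 6.02
ee_pos: [0.5869, 0.081, 0.0174]
ee_rot: [-2.417, -2.004, 0.004]
ft_force: [1.2, 0.2, -0.1]
width: 1.0
```

Call:
{"fn": "apply_moves", "kwargs": {
  "series": [
    [[0, 0, 0], [0, 0, 0]],
    [[0, 0, 0], [0, 0, 0]],
    [[0, 0, 0], [0, 0, 0]],
    [[0, 0, 0], [0, 0, 0]],
    [[0, 0, 0], [0, 0, 0]],
    [[0, 0, 0], [0, 0, 0]]
  ],
  "hand": 1
}}

```text
time_s: 6.78
ee_pos: [0.589, 0.0812, 0.0201]
ee_rot: [2.417, 2.005, 0.003]
ft_force: [-0.4, -0.5, 5.8]
width: 0.541
```

Call:
{"fn": "apply_moves", "kwargs": {
  "series": [
    [[0, 0, -0.9], [0, 0, 0]],
    [[0, 0, -0.9], [0, 0, 0]],
    [[0, 0, -0.9], [0, 0, 0]],
    [[0, 0, 0], [0, 0, 0]]
  ]
}}

```text
time_s: 7.28
ee_pos: [0.5894, 0.0814, 0.0752]
ee_rot: [2.416, 2.004, 0.005]
ft_force: [0.1, 0.6, -1.4]
width: 0.539
```

Run:
```python
from p import *
plan([(.4984,.2383,.08,83.74),(.4984,.2383,.024,83.74)]); print(env.state()['width'])
```

```text
now [0.5894 0.0814 0.0752] jaw -10.6 q [-0.43  0.67  0.31  2.02 -0.4   0.51 -0.02]
(0.4984, 0.2383, 0.08, 83.74) -> 13 x [[0.782, 0.038, -0.018], [0.002, 0.001, -0.908]]
(0.4984, 0.2383, 0.024, 83.74) -> 3 x [[-0.002, 0.001, 0.931], [-0.0, 0.001, 0.002]]
0.5386135567355708
```

Call:
{"fn": "apply_moves", "kwargs": {
  "series": [
    [[0, 0, -0.9], [0, 0, 0]],
    [[0.782, 0.038, -0.018], [0, 0, -0.908]],
    [[0.782, 0.038, -0.018], [0, 0, -0.908]],
    [[0.782, 0.038, -0.018], [0, 0, -0.908]],
    [[0.782, 0.038, -0.018], [0, 0, -0.908]],
    [[0.782, 0.038, -0.018], [0, 0, -0.908]],
    [[0.782, 0.038, -0.018], [0, 0, -0.908]],
    [[0.782, 0.038, -0.018], [0, 0, -0.908]],
    [[0.782, 0.038, -0.018], [0, 0, -0.908]],
    [[0.782, 0.038, -0.018], [0, 0, -0.908]],
    [[0.782, 0.038, -0.018], [0, 0, -0.908]],
    [[0.782, 0.038, -0.018], [0, 0, -0.908]]
  ]
}}

```text
time_s: 8.78
ee_pos: [0.5261, 0.2275, 0.0954]
ee_rot: [0.56, 3.091, -0.001]
ft_force: [-0.1, 0.5, -0.3]
width: 0.536
```

Call:
{"fn": "apply_moves", "kwargs": {
  "series": [
    [[0.782, 0.038, -0.018], [0, 0, -0.908]],
    [[0.782, 0.038, -0.018], [0, 0, -0.908]],
    [[0, 0, 0.9], [0, 0, 0]],
    [[0, 0, 0], [0, 0, 0]]
  ]
}}

```text
time_s: 9.28
ee_pos: [0.4966, 0.237, 0.0763]
ee_rot: [-0.174, -3.135, 0.004]
ft_force: [-0.0, -0.7, -1.8]
width: 0.539
```

Run:
```python
from p import *
plan([(.4984,.2383,.025,83.74)]); print(env.state()['width'])
```

```text
now [0.4966 0.237  0.0763] jaw 83.6 q [-0.47  0.61 -0.08  2.1   0.11  0.44  0.83]
(0.4984, 0.2383, 0.025, 83.74) -> 3 x [[-0.028, 0.027, 0.854], [-0.006, -0.004, -0.004]]
0.5393447844505074
```

Call:
{"fn": "apply_moves", "kwargs": {
  "series": [
    [[-0.03, 0.03, 0.85], [0, 0, 0]],
    [[-0.03, 0.03, 0.85], [0, 0, 0]],
    [[-0.03, 0.03, 0.85], [0, 0, 0]],
    [[0, 0, 0], [0, 0, 0]],
    [[0, 0, 0], [0, 0, 0]]
  ]
}}

```text
time_s: 9.9
ee_pos: [0.4987, 0.2396, 0.0263]
ee_rot: [-0.171, -3.136, 0.001]
ft_force: [0.7, 0.4, -1.1]
width: 0.539
```

Call:
{"fn": "apply_moves", "kwargs": {
  "series": [
    [[0, 0, 0], [0, 0, 0]],
    [[0, 0, 0], [0, 0, 0]],
    [[0, 0, 0], [0, 0, 0]],
    [[0, 0, -0.5], [0, 0, 0]],
    [[0, 0, -0.9], [0, 0, 0]],
    [[0, 0, -0.9], [0, 0, 0]],
    [[0, 0, -0.9], [0, 0, 0]],
    [[0, 0, -0.9], [0, 0, 0]],
    [[0, 0, -0.9], [0, 0, 0]]
  ],
  "hand": -0.5
}}

```text
time_s: 11.02
ee_pos: [0.499, 0.2397, 0.1285]
ee_rot: [0.171, 3.136, 0.001]
ft_force: [0.3, 0.3, 0.2]
width: 0.751
```

Run:
```python
from p import *
plan([(.432,.0895,.12,83.74),(.432,.0895,.038,83.74)]); print(env.state()['width'])
```

```text
now [0.499  0.2397 0.1285] jaw 83.8 q [-0.46  0.52 -0.1   2.07  0.09  0.55  0.84]
(0.432, 0.0895, 0.12, 83.74) -> 9 x [[0.28, -0.87, 0.047], [0.0, 0.001, 0.0]]
(0.432, 0.0895, 0.038, 83.74) -> 5 x [[-0.001, 0.0, 0.82], [0.001, -0.001, 0.001]]
0.7511841629918338
```

Call:
{"fn": "apply_moves", "kwargs": {
  "series": [
    [[0.28, -0.87, 0.05], [0, 0, 0]],
    [[0.28, -0.87, 0.05], [0, 0, 0]],
    [[0.28, -0.87, 0.05], [0, 0, 0]],
    [[0.28, -0.87, 0.05], [0, 0, 0]],
    [[0.28, -0.87, 0.05], [0, 0, 0]],
    [[0.28, -0.87, 0.05], [0, 0, 0]],
    [[0.28, -0.87, 0.05], [0, 0, 0]],
    [[0.28, -0.87, 0.05], [0, 0, 0]],
    [[0.28, -0.87, 0.05], [0, 0, 0]],
    [[0, 0, 0], [0, 0, 0]],
    [[0, 0, 0], [0, 0, 0]]
  ],
  "hand": -1
}}

```text
time_s: 12.4
ee_pos: [0.4325, 0.09, 0.1179]
ee_rot: [0.17, 3.136, 0.001]
ft_force: [-0.1, 0.1, 0.5]
width: 0.999
```

Run:
```python
from p import *
plan([(.432,.0895,.12,83.74),(.432,.0895,.038,83.74)]); print(env.state()['width'])
im=np.hstack([snap('scene','s2.png')[140:340,180:380],snap('top','t2.png')[190:390,80:330]]); cv2.imwrite('pics/c3.png',cv2.resize(im,None,fx=1.75,fy=1.75))
```

```text
now [0.4325 0.09   0.1179] jaw 83.8 q [-0.22  0.44 -0.11  2.32  0.12  0.39  1.03]
(0.432, 0.0895, 0.12, 83.74) -> 1 x [[0.021, -0.025, -0.104], [0.006, 0.007, 0.006]]
(0.432, 0.0895, 0.038, 83.74) -> 5 x [[0.0, -0.0, 0.82], [0.0, 0.0, 0.0]]
0.9994806081036253
```

View pics/c3.png

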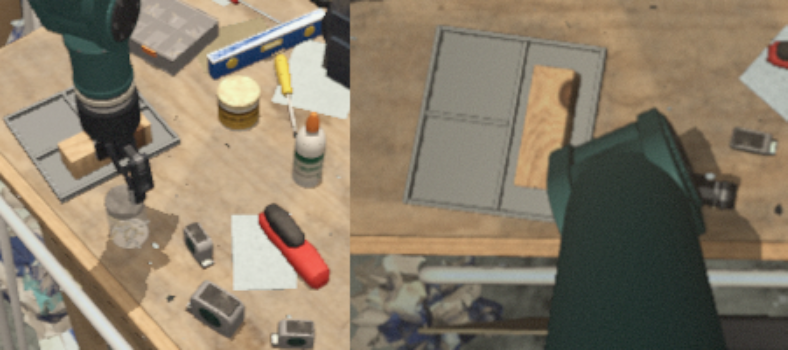

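The crop shows the block lying in the long bay, at about (545,125), and the gripper centred over the jar. I'm gripping the jar.

Call:
{"fn": "apply_moves", "kwargs": {
  "series": [
    [[0, 0, 0.8], [0, 0, 0]],
    [[0, 0, 0.8], [0, 0, 0]],
    [[0, 0, 0.8], [0, 0, 0]],
    [[0, 0, 0.8], [0, 0, 0]],
    [[0, 0, 0.8], [0, 0, 0]],
    [[0, 0, 0], [0, 0, 0]]
  ]
}}

```text
time_s: 13.25
ee_pos: [0.4317, 0.0901, 0.0369]
ee_rot: [-0.168, -3.136, 0.0]
ft_force: [0.4, 1.0, 1.0]
width: 0.997
```

Call:
{"fn": "apply_moves", "kwargs": {
  "series": [
    [[0, 0, 0], [0, 0, 0]],
    [[0, 0, 0], [0, 0, 0]],
    [[0, 0, 0], [0, 0, 0]],
    [[0, 0, 0], [0, 0, 0]],
    [[0, 0, 0], [0, 0, 0]]
  ],
  "hand": 1
}}

```text
time_s: 13.88
ee_pos: [0.4325, 0.09, 0.0388]
ee_rot: [0.17, 3.135, 0.002]
ft_force: [-0.5, 1.7, 6.2]
width: 0.63
```

Call:
{"fn": "apply_moves", "kwargs": {
  "series": [
    [[0, 0, -0.9], [0, 0, 0]],
    [[0, 0, -0.9], [0, 0, 0]],
    [[0, 0, -0.9], [0, 0, 0]],
    [[0, 0, -0.9], [0, 0, 0]],
    [[0, 0, -0.9], [0, 0, 0]],
    [[0, 0, 0], [0, 0, 0]]
  ]
}}

```text
time_s: 14.62
ee_pos: [0.4325, 0.0895, 0.1289]
ee_rot: [0.171, 3.134, 0.002]
ft_force: [-0.3, -0.0, -2.2]
width: 0.628
```

Run:
```python
from p import *
plan([(.4575,.3424,.13,83.74),(.4575,.3424,.05,83.74)]); print(env.state()['width'])
```

```text
now [0.4325 0.0895 0.1289] jaw 83.8 q [-0.21  0.42 -0.12  2.31  0.12  0.41  1.03]
(0.4575, 0.3424, 0.13, 83.74) -> 14 x [[0.01, 0.908, -0.003], [0.001, 0.001, 0.0]]
(0.4575, 0.3424, 0.05, 83.74) -> 5 x [[-0.001, -0.001, 0.798], [-0.001, 0.001, 0.0]]
0.6279543455328683
```

Call:
{"fn": "apply_moves", "kwargs": {
  "series": [
    [[0.01, 0.91, 0], [0, 0, 0]],
    [[0.01, 0.91, 0], [0, 0, 0]],
    [[0.01, 0.91, 0], [0, 0, 0]],
    [[0.01, 0.91, 0], [0, 0, 0]],
    [[0.01, 0.91, 0], [0, 0, 0]],
    [[0.01, 0.91, 0], [0, 0, 0]],
    [[0.01, 0.91, 0], [0, 0, 0]],
    [[0.01, 0.91, 0], [0, 0, 0]],
    [[0.01, 0.91, 0], [0, 0, 0]],
    [[0.01, 0.91, 0], [0, 0, 0]],
    [[0.01, 0.91, 0], [0, 0, 0]],
    [[0.01, 0.91, 0], [0, 0, 0]]
  ]
}}

```text
time_s: 16.12
ee_pos: [0.4532, 0.308, 0.1277]
ee_rot: [0.171, 3.137, -0.0]
ft_force: [-0.0, -0.3, -3.1]
width: 0.63
```

Call:
{"fn": "apply_moves", "kwargs": {
  "series": [
    [[0.01, 0.91, 0], [0, 0, 0]],
    [[0.01, 0.91, 0], [0, 0, 0]],
    [[0, 0, 0.8], [0, 0, 0]],
    [[0, 0, 0.8], [0, 0, 0]],
    [[0, 0, 0.8], [0, 0, 0]],
    [[0, 0, 0], [0, 0, 0]]
  ]
}}

```text
time_s: 16.88
ee_pos: [0.4555, 0.3411, 0.0777]
ee_rot: [-0.172, -3.134, 0.006]
ft_force: [0.4, -0.0, -2.9]
width: 0.63
```

Run:
```python
from p import *
plan([(.4575,.3424,.044,83.74)]); print(env.state()['width'])
```

```text
now [0.4555 0.3411 0.0777] jaw 83.7 q [-0.67  0.62 -0.08  2.06  0.1   0.47  0.64]
(0.4575, 0.3424, 0.044, 83.74) -> 2 x [[-0.047, 0.039, 0.842], [-0.013, -0.011, -0.001]]
0.6295901003709554
```

Call:
{"fn": "apply_moves", "kwargs": {
  "series": [
    [[-0.05, 0.04, 0.84], [0, 0, 0]],
    [[-0.05, 0.04, 0.84], [0, 0, 0]],
    [[0, 0, 0], [0, 0, 0]],
    [[0, 0, 0], [0, 0, 0]]
  ]
}}

```text
time_s: 17.38
ee_pos: [0.4588, 0.3445, 0.046]
ee_rot: [-0.171, -3.137, 0.0]
ft_force: [0.3, 0.1, -2.0]
width: 0.633
```

Call:
{"fn": "apply_moves", "kwargs": {
  "series": [
    [[0, 0, 0], [0, 0, 0]],
    [[0, 0, 0], [0, 0, 0]],
    [[0, 0, 0], [0, 0, 0]],
    [[0, 0, -0.5], [0, 0, 0]],
    [[0, 0, -0.9], [0, 0, 0]],
    [[0, 0, -0.9], [0, 0, 0]],
    [[0, 0, -0.9], [0, 0, 0]],
    [[0, 0, -0.9], [0, 0, 0]],
    [[0, 0, -0.9], [0, 0, 0]]
  ],
  "hand": -0.8
}}

```text
time_s: 18.5
ee_pos: [0.4589, 0.3445, 0.1477]
ee_rot: [0.17, 3.137, 0.001]
ft_force: [0.2, 0.1, -0.1]
width: 0.901
```

Run:
```python
from p import *
plan([(.435,-.098,.12,15.57),(.435,-.098,.026,15.57)]); print(env.state()['width'])
```

```text
now [0.4589 0.3445 0.1477] jaw 83.8 q [-0.65  0.51 -0.09  2.02  0.08  0.61  0.66]
(0.435, -0.098, 0.12, 15.57) -> 20 x [[-0.683, -0.957, 0.069], [0.0, 0.0, 0.426]]
(0.435, -0.098, 0.026, 15.57) -> 5 x [[-0.0, -0.001, 0.939], [0.001, -0.0, 0.001]]
0.9005924809928394
```

Call:
{"fn": "apply_moves", "kwargs": {
  "series": [
    [[-0.683, -0.957, 0.07], [0, 0, 0.426]],
    [[-0.683, -0.957, 0.07], [0, 0, 0.426]],
    [[-0.683, -0.957, 0.07], [0, 0, 0.426]],
    [[-0.683, -0.957, 0.07], [0, 0, 0.426]],
    [[-0.683, -0.957, 0.07], [0, 0, 0.426]],
    [[-0.683, -0.957, 0.07], [0, 0, 0.426]],
    [[-0.683, -0.957, 0.07], [0, 0, 0.426]],
    [[-0.683, -0.957, 0.07], [0, 0, 0.426]],
    [[-0.683, -0.957, 0.07], [0, 0, 0.426]],
    [[-0.683, -0.957, 0.07], [0, 0, 0.426]],
    [[-0.683, -0.957, 0.07], [0, 0, 0.426]],
    [[-0.683, -0.957, 0.07], [0, 0, 0.426]]
  ],
  "hand": -1
}}

```text
time_s: 20.0
ee_pos: [0.5092, 0.0713, 0.1293]
ee_rot: [1.261, 2.877, 0.0]
ft_force: [0.4, -0.5, -0.1]
width: 1.005
```

Call:
{"fn": "apply_moves", "kwargs": {
  "series": [
    [[-0.683, -0.957, 0.07], [0, 0, 0.426]],
    [[-0.683, -0.957, 0.07], [0, 0, 0.426]],
    [[-0.683, -0.957, 0.07], [0, 0, 0.426]],
    [[-0.683, -0.957, 0.07], [0, 0, 0.426]],
    [[-0.683, -0.957, 0.07], [0, 0, 0.426]],
    [[-0.683, -0.957, 0.07], [0, 0, 0.426]],
    [[-0.683, -0.957, 0.07], [0, 0, 0.426]],
    [[-0.683, -0.957, 0.07], [0, 0, 0.426]],
    [[0, 0, 0], [0, 0, 0]],
    [[0, 0, 0], [0, 0, 0]]
  ]
}}

```text
time_s: 21.25
ee_pos: [0.4354, -0.0979, 0.1182]
ee_rot: [1.899, 2.502, 0.001]
ft_force: [0.3, 0.3, 0.7]
width: 0.999
```

Run:
```python
from p import *
plan([(.435,-.098,.026,15.57)],.8); print(env.state()['width'])
im=np.hstack([snap('scene','s3.png')[150:350,170:370],snap('top','t3.png')[190:390,80:330]]); cv2.imwrite('pics/c4.png',cv2.resize(im,None,fx=1.75,fy=1.75))
```

```text
now [ 0.4354 -0.0979  0.1182] jaw 15.6 q [-0.01  0.45  0.17  2.32 -0.19  0.39  0.59]
(0.435, -0.098, 0.026, 15.57) -> 6 x [[-0.0, -0.004, 0.769], [0.001, -0.0, 0.001]]
0.9990725983861071
```

View pics/c4.png

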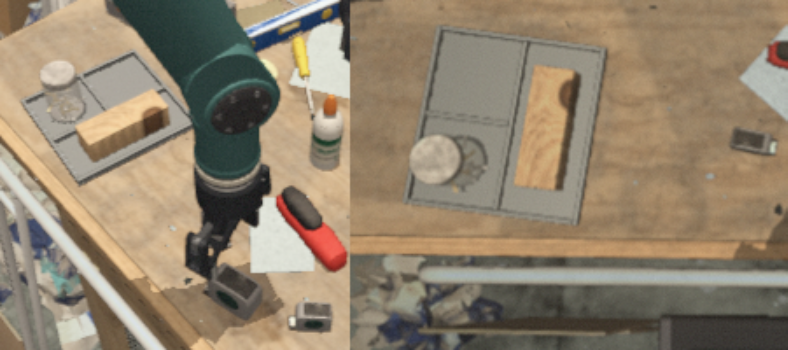

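Jar and block are both in tray_three. I'll check where the gripper projects relative to the measure before descending.

Run:
```python
from p import *
for a in [(.4354,-.098,.118),(.4354,-.098,.131),(.4354,-.098,.062),(.4354,-.098,.03)]: print(a,proj('scene',a))
im=cv2.imread('pics/s3.png')
for z in(.062,.031,0):
  for s in(-.033,.033):
    for t in(-.017,.017):
      a=np.radians(-74.43);p=np.array([.4354+s*np.cos(a)-t*np.sin(a),-.098+s*np.sin(a)+t*np.cos(a),z]);q=proj('scene',p)[0];cv2.circle(im,(int(q[0]*16),int(q[1]*16)),16,(255,0,255) if z else (0,255,0),-1,16,4)
cv2.imwrite('pics/c5.png',cv2.resize(im[260:350,250:350],None,fx=5,fy=5,interpolation=2))
```

```text
(0.4354, -0.098, 0.118) [[301.15194573 295.60063737]]
(0.4354, -0.098, 0.131) [[301.0448356  292.39196031]]
(0.4354, -0.098, 0.062) [[301.58938749 308.70770946]]
(0.4354, -0.098, 0.03) [[301.82319464 315.71506447]]
```

View pics/c5.png

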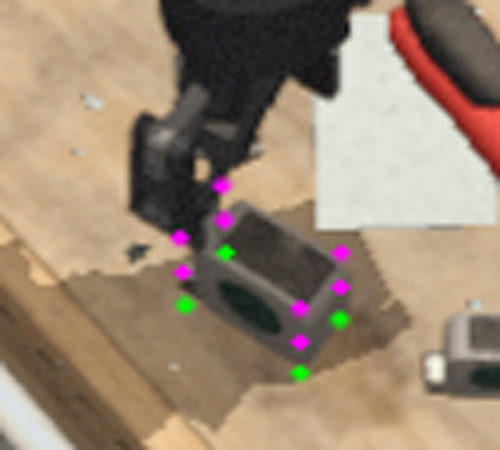

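The projections agree to a few mm and the jaws straddle the measure's body. I'm gripping it.

Call:
{"fn": "apply_moves", "kwargs": {
  "series": [
    [[-0.15, 0, 0.77], [0, 0, 0]],
    [[0, 0, 0.77], [0, 0, 0]],
    [[0, 0, 0.77], [0, 0, 0]],
    [[0, 0, 0.77], [0, 0, 0]],
    [[0, 0, 0.77], [0, 0, 0]],
    [[0, 0, 0.77], [0, 0, 0]],
    [[0, 0, 0], [0, 0, 0]]
  ]
}}

```text
time_s: 22.22
ee_pos: [0.436, -0.1001, 0.025]
ee_rot: [-1.896, -2.503, 0.0]
ft_force: [-0.1, -0.1, 1.3]
width: 1.001
```

Call:
{"fn": "apply_moves", "kwargs": {
  "series": [
    [[0, 0, 0], [0, 0, 0]],
    [[0, 0, 0], [0, 0, 0]],
    [[0, 0, 0], [0, 0, 0]],
    [[0, 0, 0], [0, 0, 0]],
    [[0, 0, 0], [0, 0, 0]],
    [[0, 0, 0], [0, 0, 0]],
    [[0, 0, 0], [0, 0, 0]]
  ],
  "hand": 1
}}

```text
time_s: 23.1
ee_pos: [0.4364, -0.1008, 0.0265]
ee_rot: [1.898, 2.502, 0.002]
ft_force: [-0.2, 0.8, 5.2]
width: 0.397
```

Call:
{"fn": "apply_moves", "kwargs": {
  "series": [
    [[0, 0, -0.9], [0, 0, 0]],
    [[0, 0, -0.9], [0, 0, 0]],
    [[0, 0, -0.9], [0, 0, 0]],
    [[0, 0, -0.9], [0, 0, 0]],
    [[0, 0, -0.9], [0, 0, 0]],
    [[0, 0, 0], [0, 0, 0]]
  ]
}}

```text
time_s: 23.85
ee_pos: [0.4362, -0.101, 0.1166]
ee_rot: [1.898, 2.501, 0.002]
ft_force: [0.4, 0.4, -3.2]
width: 0.393
```

Run:
```python
from p import *
# box centre is ~8 mm from grip towards hook = local tool +x; tool x at phi -6.26
f=np.radians(-6.26); x=np.array([-np.sin(f),np.cos(f)]); t=np.array([.5609,.3311])-.006*x; print(t)
plan([(*t,.13,-6.26),(*t,.03,-6.26)]); print(env.state()['width'])
```

```text
[0.56024576 0.32513578]
now [ 0.4362 -0.101   0.1166] jaw 15.6 q [-0.    0.46  0.17  2.31 -0.2   0.38  0.61]
(np.float64(0.5602457577874791), np.float64(0.3251357760666323), 0.13, -6.26) -> 22 x [[0.945, 0.37, -0.03], [0.001, 0.0, 0.124]]
(np.float64(0.5602457577874791), np.float64(0.3251357760666323), 0.03, -6.26) -> 6 x [[-0.001, 0.004, 0.83], [-0.001, 0.001, 0.001]]
0.39284072577639645
```

Call:
{"fn": "apply_moves", "kwargs": {
  "series": [
    [[0.945, 0.37, -0.03], [0, 0, 0.124]],
    [[0.945, 0.37, -0.03], [0, 0, 0.124]],
    [[0.945, 0.37, -0.03], [0, 0, 0.124]],
    [[0.945, 0.37, -0.03], [0, 0, 0.124]],
    [[0.945, 0.37, -0.03], [0, 0, 0.124]],
    [[0.945, 0.37, -0.03], [0, 0, 0.124]],
    [[0.945, 0.37, -0.03], [0, 0, 0.124]],
    [[0.945, 0.37, -0.03], [0, 0, 0.124]],
    [[0.945, 0.37, -0.03], [0, 0, 0.124]],
    [[0.945, 0.37, -0.03], [0, 0, 0.124]],
    [[0.945, 0.37, -0.03], [0, 0, 0.124]]
  ]
}}

```text
time_s: 25.22
ee_pos: [0.4765, 0.1186, 0.1213]
ee_rot: [-2.128, -2.31, 0.003]
ft_force: [0.4, -0.8, -3.5]
width: 0.393
```

Call:
{"fn": "apply_moves", "kwargs": {
  "series": [
    [[0.945, 0.37, -0.03], [0, 0, 0.124]],
    [[0.945, 0.37, -0.03], [0, 0, 0.124]],
    [[0.945, 0.37, -0.03], [0, 0, 0.124]],
    [[0.945, 0.37, -0.03], [0, 0, 0.124]],
    [[0.945, 0.37, -0.03], [0, 0, 0.124]],
    [[0.945, 0.37, -0.03], [0, 0, 0.124]],
    [[0.945, 0.37, -0.03], [0, 0, 0.124]],
    [[0.945, 0.37, -0.03], [0, 0, 0.124]],
    [[0.945, 0.37, -0.03], [0, 0, 0.124]],
    [[0.945, 0.37, -0.03], [0, 0, 0.124]],
    [[0.945, 0.37, -0.03], [0, 0, 0.124]],
    [[0, 0, 0], [0, 0, 0]]
  ]
}}

```text
time_s: 26.72
ee_pos: [0.5601, 0.3281, 0.1289]
ee_rot: [-2.335, -2.101, -0.003]
ft_force: [-0.0, -0.2, -3.6]
width: 0.389
```

Call:
{"fn": "apply_moves", "kwargs": {
  "series": [
    [[0, 0, 0.8], [0, 0, 0]],
    [[0, 0, 0.8], [0, 0, 0]],
    [[0, 0, 0.8], [0, 0, 0]],
    [[0, 0, 0], [0, 0, 0]]
  ]
}}

```text
time_s: 27.22
ee_pos: [0.5579, 0.3242, 0.0788]
ee_rot: [-2.338, -2.097, 0.007]
ft_force: [-0.4, -1.7, -3.4]
width: 0.392
```

Run:
```python
from p import *
plan([(.5602,.3251,.0315,-6.26)]); print(env.state()['width'])
```

```text
now [0.5579 0.3242 0.0788] jaw -6.2 q [-0.83  0.71  0.35  1.9  -0.4   0.6  -0.33]
(0.5602, 0.3251, 0.0315, -6.26) -> 3 x [[0.021, 0.038, 0.788], [-0.009, 0.006, 0.001]]
0.39203087686976806
```

Call:
{"fn": "apply_moves", "kwargs": {
  "series": [
    [[0.02, 0.04, 0.79], [0, 0, 0]],
    [[0.02, 0.04, 0.79], [0, 0, 0]],
    [[0.02, 0.04, 0.79], [0, 0, 0]],
    [[0, 0, 0], [0, 0, 0]],
    [[0, 0, 0], [0, 0, 0]]
  ]
}}

```text
time_s: 27.85
ee_pos: [0.562, 0.3261, 0.0334]
ee_rot: [2.339, 2.098, -0.001]
ft_force: [0.9, 0.1, -2.3]
width: 0.393
```

Call:
{"fn": "apply_moves", "kwargs": {
  "series": [
    [[0, 0, 0], [0, 0, 0]],
    [[0, 0, 0], [0, 0, 0]],
    [[0, 0, 0], [0, 0, 0]],
    [[0, 0, -0.5], [0, 0, 0]],
    [[0, 0, -0.9], [0, 0, 0]],
    [[0, 0, -0.9], [0, 0, 0]],
    [[0, 0, -0.9], [0, 0, 0]],
    [[0, 0, -0.9], [0, 0, 0]],
    [[0, 0, -0.9], [0, 0, 0]],
    [[0, 0, 0], [0, 0, 0]]
  ],
  "hand": -0.25
}}

```text
time_s: 29.1
ee_pos: [0.5632, 0.3268, 0.1356]
ee_rot: [2.338, 2.097, 0.006]
ft_force: [-0.3, -0.4, 0.3]
width: 0.623
```

Run:
```python
from p import *
plan([(.587,-.086,.12,-5.3),(.587,-.086,.01,-5.3)]); print(env.state()['width'])
```

```text
now [0.5632 0.3268 0.1356] jaw -6.2 q [-0.86  0.64  0.39  1.87 -0.37  0.7  -0.36]
(0.587, -0.086, 0.12, -5.3) -> 22 x [[-0.928, 0.148, 0.035], [0.001, -0.001, -0.005]]
(0.587, -0.086, 0.01, -5.3) -> 6 x [[0.001, 0.002, 0.916], [-0.0, 0.001, -0.001]]
0.6232914632014379
```

Call:
{"fn": "apply_moves", "kwargs": {
  "series": [
    [[-0.93, 0.15, 0.03], [0, 0, 0]],
    [[-0.93, 0.15, 0.03], [0, 0, 0]],
    [[-0.93, 0.15, 0.03], [0, 0, 0]],
    [[-0.93, 0.15, 0.03], [0, 0, 0]],
    [[-0.93, 0.15, 0.03], [0, 0, 0]],
    [[-0.93, 0.15, 0.03], [0, 0, 0]],
    [[-0.93, 0.15, 0.03], [0, 0, 0]],
    [[-0.93, 0.15, 0.03], [0, 0, 0]],
    [[-0.93, 0.15, 0.03], [0, 0, 0]],
    [[-0.93, 0.15, 0.03], [0, 0, 0]],
    [[-0.93, 0.15, 0.03], [0, 0, 0]]
  ],
  "hand": -1
}}

```text
time_s: 30.48
ee_pos: [0.5728, 0.118, 0.1269]
ee_rot: [2.338, 2.098, 0.0]
ft_force: [0.1, 0.2, -0.5]
width: 1.003
```

Call:
{"fn": "apply_moves", "kwargs": {
  "series": [
    [[-0.93, 0.15, 0.03], [0, 0, 0]],
    [[-0.93, 0.15, 0.03], [0, 0, 0]],
    [[-0.93, 0.15, 0.03], [0, 0, 0]],
    [[-0.93, 0.15, 0.03], [0, 0, 0]],
    [[-0.93, 0.15, 0.03], [0, 0, 0]],
    [[-0.93, 0.15, 0.03], [0, 0, 0]],
    [[-0.93, 0.15, 0.03], [0, 0, 0]],
    [[-0.93, 0.15, 0.03], [0, 0, 0]],
    [[-0.93, 0.15, 0.03], [0, 0, 0]],
    [[-0.93, 0.15, 0.03], [0, 0, 0]],
    [[-0.93, 0.15, 0.03], [0, 0, -0.1]],
    [[0, 0, 0], [0, 0, 0]]
  ]
}}

```text
time_s: 31.98
ee_pos: [0.5833, -0.0903, 0.1205]
ee_rot: [2.327, 2.109, -0.001]
ft_force: [0.5, -0.0, 0.3]
width: 1.002
```

Run:
```python
from p import *
plan([(.587,-.086,.01,-5.3)],.9); print(env.state()['width'])
im=np.hstack([snap('scene','s4.png')[150:350,170:420],snap('top','t4.png')[190:390,80:280]]); cv2.imwrite('pics/c6.png',cv2.resize(im,None,fx=1.75,fy=1.75))
```

```text
now [ 0.5833 -0.0903  0.1205] jaw -5.6 q [-0.15  0.59  0.32  2.01 -0.32  0.59  0.29]
(0.587, -0.086, 0.01, -5.3) -> 7 x [[0.033, 0.023, 0.789], [0.001, 0.001, -0.006]]
1.0019867198459504
```

View pics/c6.png

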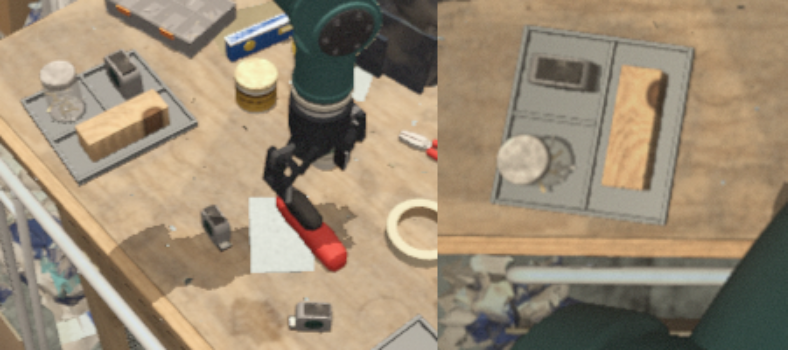

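All three batten items are in tray_three: jar at (525,160), measure at (562,72), block at (632,130). Next is the red tool.

Call:
{"fn": "apply_moves", "kwargs": {
  "series": [
    [[0.03, 0.02, 0.79], [0, 0, 0]],
    [[0.03, 0.02, 0.79], [0, 0, 0]],
    [[0.03, 0.02, 0.79], [0, 0, 0]],
    [[0.03, 0.02, 0.79], [0, 0, 0]],
    [[0.03, 0.02, 0.79], [0, 0, 0]],
    [[0.03, 0.02, 0.79], [0, 0, 0]],
    [[0.03, 0.02, 0.79], [0, 0, 0]],
    [[0, 0, 0], [0, 0, 0]]
  ]
}}

```text
time_s: 33.08
ee_pos: [0.5856, -0.0836, 0.0083]
ee_rot: [-2.322, -2.113, 0.002]
ft_force: [0.3, -0.8, -0.4]
width: 1.002
```

Call:
{"fn": "apply_moves", "kwargs": {
  "series": [
    [[0, 0, 0], [0, 0, 0]],
    [[0, 0, 0], [0, 0, 0]],
    [[0, 0, 0], [0, 0, 0]],
    [[0, 0, 0], [0, 0, 0]],
    [[0, 0, 0], [0, 0, 0]],
    [[0, 0, 0], [0, 0, 0]],
    [[0, 0, 0], [0, 0, 0]]
  ],
  "hand": 1
}}

```text
time_s: 33.95
ee_pos: [0.588, -0.084, 0.011]
ee_rot: [2.323, 2.112, 0.003]
ft_force: [0.5, 0.1, 5.6]
width: 0.451
```

Call:
{"fn": "apply_moves", "kwargs": {
  "series": [
    [[0, 0, -0.9], [0, 0, 0]],
    [[0, 0, -0.9], [0, 0, 0]],
    [[0, 0, -0.9], [0, 0, 0]],
    [[0, 0, -0.9], [0, 0, 0]],
    [[0, 0, -0.9], [0, 0, 0]],
    [[0, 0, 0], [0, 0, 0]]
  ]
}}

```text
time_s: 34.7
ee_pos: [0.5878, -0.084, 0.1016]
ee_rot: [2.322, 2.112, 0.004]
ft_force: [-0.1, -0.6, -2.2]
width: 0.454
```

Run:
```python
from p import *
print(env.state()['width'])
plan([(.4182,-.3168,.10,-94.05+0),(.4182,-.3168,.06,-94.05)])
im=np.hstack([snap('scene','s5.png')[150:350,250:450]]); cv2.imwrite('pics/c7.png',cv2.resize(im,None,fx=2.5,fy=2.5))
```

```text
0.45399259506411815
now [ 0.5878 -0.084   0.1016] jaw -5.4 q [-0.15  0.62  0.31  2.01 -0.34  0.55  0.3 ]
(0.4182, -0.3168, 0.1, -94.05) -> 17 x [[-0.92, 0.18, 0.005], [0.001, -0.001, 0.652]]
(0.4182, -0.3168, 0.06, -94.05) -> 3 x [[-0.002, 0.001, 0.664], [0.0, -0.001, -0.001]]
```

View pics/c7.png

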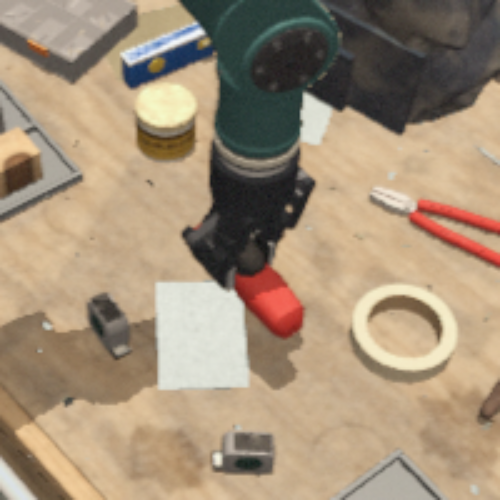

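The red tool is held level and right way up. I'm taking it to tray_two.

Call:
{"fn": "apply_moves", "kwargs": {
  "series": [
    [[-0.92, 0.18, 0], [0, 0, 0.652]],
    [[-0.92, 0.18, 0], [0, 0, 0.652]],
    [[-0.92, 0.18, 0], [0, 0, 0.652]],
    [[-0.92, 0.18, 0], [0, 0, 0.652]],
    [[-0.92, 0.18, 0], [0, 0, 0.652]],
    [[-0.92, 0.18, 0], [0, 0, 0.652]],
    [[-0.92, 0.18, 0], [0, 0, 0.652]],
    [[-0.92, 0.18, 0], [0, 0, 0.652]],
    [[-0.92, 0.18, 0], [0, 0, 0.652]]
  ]
}}

```text
time_s: 35.88
ee_pos: [0.5428, -0.2431, 0.0998]
ee_rot: [-2.977, -1.005, -0.0]
ft_force: [-0.2, 1.1, -2.4]
width: 0.453
```

Call:
{"fn": "apply_moves", "kwargs": {
  "series": [
    [[-0.92, 0.18, 0], [0, 0, 0.652]],
    [[-0.92, 0.18, 0], [0, 0, 0.652]],
    [[-0.92, 0.18, 0], [0, 0, 0.652]],
    [[-0.92, 0.18, 0], [0, 0, 0.652]],
    [[-0.92, 0.18, 0], [0, 0, 0.652]],
    [[-0.92, 0.18, 0], [0, 0, 0.652]],
    [[-0.92, 0.18, 0], [0, 0, 0.652]],
    [[-0.92, 0.18, 0], [0, 0, 0.652]],
    [[0, 0, 0.5], [0, 0, 0]],
    [[0, 0, 0.8], [0, 0, 0]],
    [[0, 0, 0], [0, 0, 0]],
    [[0, 0, 0], [0, 0, 0]]
  ]
}}

```text
time_s: 37.38
ee_pos: [0.4176, -0.3164, 0.0734]
ee_rot: [-3.139, 0.11, 0.0]
ft_force: [0.0, 0.6, -2.4]
width: 0.458
```

Run:
```python
from p import *
print(env.state()['width'])
plan([(.4182,-.3168,.016,-94.05)])
```

```text
0.45754614029685176
now [ 0.4176 -0.3164  0.0734] jaw -94.0 q [ 0.14  0.68  0.6   2.18 -0.81  0.51 -0.27]
(0.4182, -0.3168, 0.016, -94.05) -> 3 x [[0.011, 0.006, 0.956], [-0.001, 0.0, 0.001]]
```

Call:
{"fn": "apply_moves", "kwargs": {
  "series": [
    [[0.01, 0.01, 0.95], [0, 0, 0]],
    [[0.01, 0.01, 0.95], [0, 0, 0]],
    [[0.01, 0.01, 0.95], [0, 0, 0]],
    [[0, 0, 0], [0, 0, 0]],
    [[0, 0, 0], [0, 0, 0]]
  ]
}}

```text
time_s: 38.0
ee_pos: [0.4179, -0.3174, 0.0173]
ee_rot: [3.139, -0.112, 0.001]
ft_force: [0.2, 0.3, -2.2]
width: 0.457
```

Call:
{"fn": "apply_moves", "kwargs": {
  "series": [
    [[0, 0, 0], [0, 0, 0]],
    [[0, 0, 0], [0, 0, 0]],
    [[0, 0, 0], [0, 0, 0]],
    [[0, 0, -0.5], [0, 0, 0]],
    [[0, 0, -0.95], [0, 0, 0]],
    [[0, 0, -0.95], [0, 0, 0]],
    [[0, 0, -0.95], [0, 0, 0]],
    [[0, 0, -0.95], [0, 0, 0]],
    [[0, 0, -0.95], [0, 0, 0]],
    [[0, 0, -0.95], [0, 0, 0]],
    [[0, 0, -0.95], [0, 0, 0]]
  ],
  "hand": -0.4
}}

```text
time_s: 39.38
ee_pos: [0.4173, -0.317, 0.161]
ee_rot: [-3.139, 0.112, -0.0]
ft_force: [0.0, 0.0, -0.1]
width: 0.699
```

Run:
```python
from p import *
print(env.state()['width'])
plan([(.53,.09,.22,0),(.53,.09,.22,0,-50),(.699,.06,.138,0,-50),(.699,-.0244,.0676,0,-50)])
```

```text
0.6991011729386829
now [ 0.4173 -0.317   0.161 ] jaw -94.1 q [ 0.01  0.57  0.78  2.14 -0.64  0.68 -0.41]
(0.53, 0.09, 0.22, 0) -> 21 x [[0.937, -0.628, -0.14], [0.0, -0.0, -0.56]]
(0.53, 0.09, 0.22, 0, -50) -> 7 x [[-0.001, 0.0, -0.001], [0.0, -0.893, -0.0]]
(0.699, 0.06, 0.138, 0, -50) -> 9 x [[0.242, 0.939, 0.421], [-0.0, 0.0, -0.0]]
(0.699, -0.0244, 0.0676, 0, -50) -> 6 x [[-0.002, 0.0, 0.915], [-0.0, 0.0, -0.0]]
```

Call:
{"fn": "apply_moves", "kwargs": {
  "series": [
    [[0.937, -0.628, -0.14], [0, 0, -0.56]],
    [[0.937, -0.628, -0.14], [0, 0, -0.56]],
    [[0.937, -0.628, -0.14], [0, 0, -0.56]],
    [[0.937, -0.628, -0.14], [0, 0, -0.56]],
    [[0.937, -0.628, -0.14], [0, 0, -0.56]],
    [[0.937, -0.628, -0.14], [0, 0, -0.56]],
    [[0.937, -0.628, -0.14], [0, 0, -0.56]],
    [[0.937, -0.628, -0.14], [0, 0, -0.56]],
    [[0.937, -0.628, -0.14], [0, 0, -0.56]],
    [[0.937, -0.628, -0.14], [0, 0, -0.56]],
    [[0.937, -0.628, -0.14], [0, 0, -0.56]]
  ],
  "hand": -1
}}

```text
time_s: 40.75
ee_pos: [0.5655, -0.1257, 0.1908]
ee_rot: [-2.897, -1.215, 0.0]
ft_force: [-0.5, -0.2, 0.7]
width: 0.999
```

Call:
{"fn": "apply_moves", "kwargs": {
  "series": [
    [[0.937, -0.628, -0.14], [0, 0, -0.56]],
    [[0.937, -0.628, -0.14], [0, 0, -0.56]],
    [[0.937, -0.628, -0.14], [0, 0, -0.56]],
    [[0.937, -0.628, -0.14], [0, 0, -0.56]],
    [[0.937, -0.628, -0.14], [0, 0, -0.56]],
    [[0.937, -0.628, -0.14], [0, 0, -0.56]],
    [[0.937, -0.628, -0.14], [0, 0, -0.56]],
    [[0.937, -0.628, -0.14], [0, 0, -0.56]],
    [[0.937, -0.628, -0.14], [0, 0, -0.56]],
    [[0.937, -0.628, -0.14], [0, 0, -0.56]]
  ]
}}

```text
time_s: 42.0
ee_pos: [0.5293, 0.0912, 0.2188]
ee_rot: [-2.216, -2.227, 0.0]
ft_force: [0.3, 0.7, 0.3]
width: 0.996
```

Call:
{"fn": "apply_moves", "kwargs": {
  "series": [
    [[0, 0, 0], [0, -0.893, 0]],
    [[0, 0, 0], [0, -0.893, 0]],
    [[0, 0, 0], [0, -0.893, 0]],
    [[0, 0, 0], [0, -0.893, 0]],
    [[0, 0, 0], [0, -0.893, 0]],
    [[0, 0, 0], [0, -0.893, 0]],
    [[0, 0, 0], [0, -0.893, 0]],
    [[0, 0, 0], [0, 0, 0]],
    [[0, 0, 0], [0, 0, 0]],
    [[0, 0, 0], [0, 0, 0]]
  ]
}}

```text
time_s: 43.25
ee_pos: [0.5301, 0.0885, 0.2197]
ee_rot: [1.706, 1.701, -0.792]
ft_force: [-0.1, 1.2, -1.2]
width: 1.002
```

Run:
```python
from p import *
T=cur();print(T[:3,:3].round(3))
plan([(.53,.09,.22,0,-50),(.699,.06,.138,0,-50)])
im=np.hstack([snap('scene','s6.png')[100:450,100:450],snap('top','t6.png')[100:450,180:500]]); cv2.imwrite('pics/c8.png',cv2.resize(im,None,fx=1.15,fy=1.15))
```

```text
[[ 0.003  1.    -0.001]
 [ 0.644 -0.002 -0.765]
 [-0.765  0.001 -0.644]]
now [0.5301 0.0885 0.2197] jaw -0.1 q [-1.13  0.77  0.79  1.96  0.32  1.01 -0.63]
(0.53, 0.09, 0.22, 0, -50) -> 1 x [[0.037, -0.007, -0.065], [-0.008, -0.014, -0.018]]
(0.699, 0.06, 0.138, 0, -50) -> 9 x [[0.242, 0.939, 0.42], [0.0, 0.0, -0.0]]
```

View pics/c8.png

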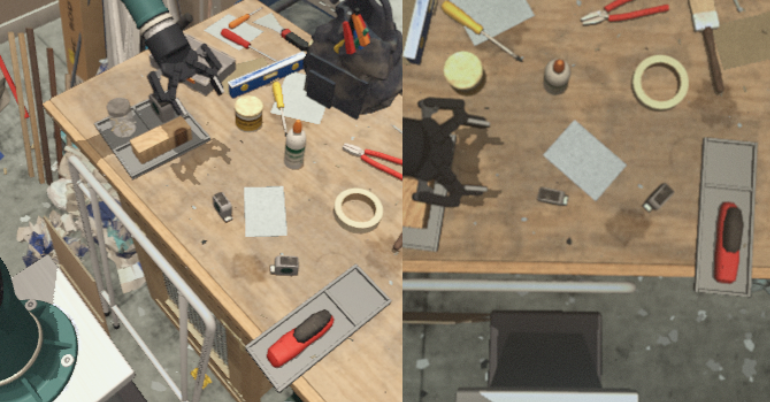

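The red tool lies in tray_two's long bay, grip up. The tilt works, so I'm moving to the bottle, whose nozzle would foul the palm in a straight-down grasp.

Call:
{"fn": "apply_moves", "kwargs": {
  "series": [
    [[0.24, 0.94, 0.42], [0, 0, 0]],
    [[0.24, 0.94, 0.42], [0, 0, 0]],
    [[0.24, 0.94, 0.42], [0, 0, 0]],
    [[0.24, 0.94, 0.42], [0, 0, 0]],
    [[0.24, 0.94, 0.42], [0, 0, 0]],
    [[0.24, 0.94, 0.42], [0, 0, 0]],
    [[0.24, 0.94, 0.42], [0, 0, 0]],
    [[0.24, 0.94, 0.42], [0, 0, 0]],
    [[0.24, 0.94, 0.42], [0, 0, 0]],
    [[0, 0, 0], [0, 0, 0]],
    [[0, 0, 0], [0, 0, 0]],
    [[0, 0, 0], [0, 0, 0]]
  ]
}}

```text
time_s: 44.85
ee_pos: [0.6988, 0.0603, 0.1371]
ee_rot: [1.702, 1.703, -0.794]
ft_force: [0.2, -1.0, -0.4]
width: 1.003
```

Run:
```python
from p import *
plan([(.699,.06,.138,0,-50),(.699,-.0244,.0676,0,-50)],.8)
im=np.hstack([snap('scene','s7.png')[120:320,230:480],snap('top','t7.png')[80:280,230:430]]); cv2.imwrite('pics/c9.png',cv2.resize(im,None,fx=1.75,fy=1.75))
```

```text
now [0.6988 0.0603 0.1371] jaw 0.0 q [-0.87  0.99  0.71  1.64  0.28  0.99 -0.52]
(0.699, 0.06, 0.138, 0, -50) -> 1 x [[-0.041, 0.01, -0.018], [0.0, -0.001, 0.002]]
(0.699, -0.0244, 0.0676, 0, -50) -> 7 x [[-0.002, -0.0, 0.785], [0.0, -0.0, 0.0]]
```

View pics/c9.png

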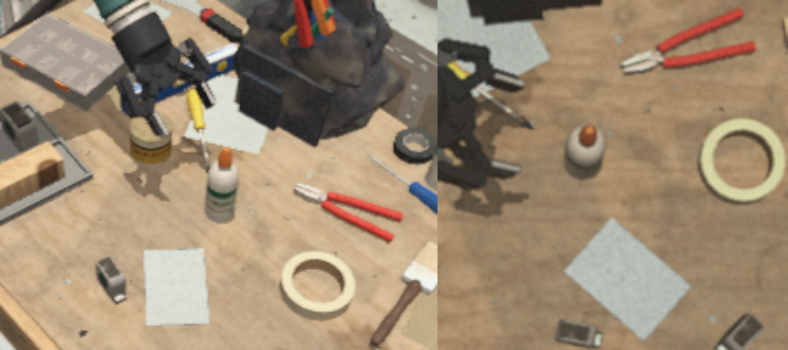

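Run:
```python
from p import *
for a in [(.699-.05,.07,.146),(.699,.07,.146),(.699+.05,.07,.146),(.699,-.006,.151),(.699,-.006,.095),(.699,-.006,.0)]:
    q=proj('top',a)[0]; s=proj('scene',a)[0]; print(a,'top crop',((q[0]-230)*1.75+437,(q[1]-80)*1.75),'scene crop',((s[0]-230)*1.75,(s[1]-120)*1.75))
```

```text
(0.6489999999999999, 0.07, 0.146) top crop (np.float64(515.4660330412233), np.float64(173.9945605626109)) scene crop (np.float64(162.15915011875472), np.float64(137.69252202263175))
(0.699, 0.07, 0.146) top crop (np.float64(516.9392795546305), np.float64(128.4595552805944)) scene crop (np.float64(187.68761056443725), np.float64(121.44284549209614))
(0.749, 0.07, 0.146) top crop (np.float64(518.3761898450219), np.float64(83.55102799066661)) scene crop (np.float64(212.3294915887882), np.float64(105.75634318229581))
(0.699, -0.006, 0.151) top crop (np.float64(588.0303615197606), np.float64(129.06507636135896)) scene crop (np.float64(224.75127708983902), np.float64(147.73485554057225))
(0.699, -0.006, 0.095) top crop (np.float64(586.7205806286183), np.float64(144.3324079865845)) scene crop (np.float64(221.67272480834697), np.float64(174.1857836369087))
(0.699, -0.006, 0.0) top crop (np.float64(584.8210825193271), np.float64(166.46634813267127)) scene crop (np.float64(216.9490662771797), np.float64(214.7872289712315))
```

The predictions match both views, with the nozzle at (588,129) and the base at (217,215). I'm advancing along the tool axis and gripping.

Call:
{"fn": "apply_moves", "kwargs": {
  "series": [
    [[-0.04, 0.01, 0.76], [0, 0, 0]],
    [[0, 0, 0.78], [0, 0, 0]],
    [[0, 0, 0.78], [0, 0, 0]],
    [[0, 0, 0.78], [0, 0, 0]],
    [[0, 0, 0.78], [0, 0, 0]],
    [[0, 0, 0.78], [0, 0, 0]],
    [[0, 0, 0.78], [0, 0, 0]],
    [[0, 0, 0], [0, 0, 0]],
    [[0, 0, 0], [0, 0, 0]]
  ]
}}

```text
time_s: 46.08
ee_pos: [0.6999, -0.0237, 0.0676]
ee_rot: [1.702, 1.702, -0.793]
ft_force: [1.3, -0.0, -0.1]
width: 0.998
```

Call:
{"fn": "apply_moves", "kwargs": {
  "series": [
    [[0, 0, 0], [0, 0, 0]],
    [[0, 0, 0], [0, 0, 0]],
    [[0, 0, 0], [0, 0, 0]],
    [[0, 0, 0], [0, 0, 0]],
    [[0, 0, 0], [0, 0, 0]],
    [[0, 0, 0], [0, 0, 0]],
    [[0, 0, 0], [0, 0, 0]]
  ],
  "hand": 1
}}

```text
time_s: 46.95
ee_pos: [0.7001, -0.024, 0.0681]
ee_rot: [1.701, 1.702, -0.793]
ft_force: [1.0, 2.0, 3.1]
width: 0.524
```

Run:
```python
from p import *
print(env.state()['width'])
plan([(.699,-.0244,.0676,0,-50)],.8)
im=np.hstack([snap('scene','s8.png')[120:320,230:480],snap('top','t8.png')[80:280,230:430]]); cv2.imwrite('pics/c10.png',cv2.resize(im,None,fx=1.75,fy=1.75))
```

```text
0.5235312098265734
now [ 0.7001 -0.024   0.0681] jaw 0.0 q [-0.78  1.08  0.71  1.72  0.3   0.8  -0.54]
(0.699, -0.0244, 0.0676, 0, -50) -> 1 x [[0.008, -0.057, 0.03], [0.008, 0.002, -0.003]]
```

View pics/c10.png

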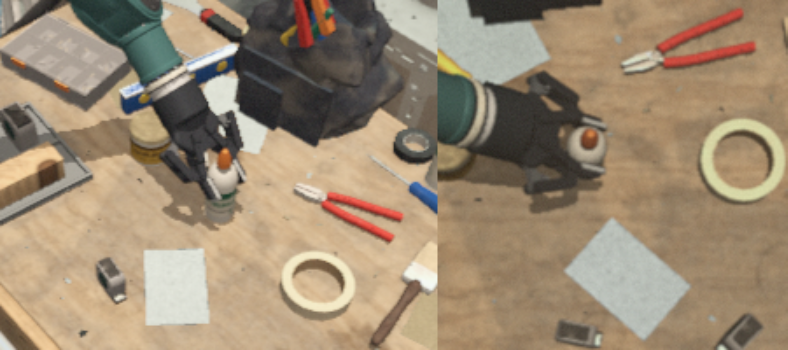

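The bottle is held upright at its body, 44.5 mm wide, with the nozzle clear of the palm.

Call:
{"fn": "apply_moves", "kwargs": {
  "series": [
    [[-0.76, 0, -0.64], [0, 0, 0]],
    [[-0.76, 0, -0.64], [0, 0, 0]],
    [[-0.76, 0, -0.64], [0, 0, 0]],
    [[-0.76, 0, -0.64], [0, 0, 0]],
    [[0, 0, 0], [0, 0, 0]]
  ]
}}

```text
time_s: 47.68
ee_pos: [0.7006, -0.0242, 0.1497]
ee_rot: [1.704, 1.7, -0.789]
ft_force: [-0.3, -0.7, -1.7]
width: 0.524
```

Run:
```python
from p import *
print(env.state()['width'])
plan([(.556,-.3445,.148,0,-50),(.556,-.3445,.073,0,-50)],.9)
```

```text
0.5244320303020534
now [ 0.7006 -0.0242  0.1497] jaw -0.0 q [-0.79  0.96  0.74  1.71  0.33  0.88 -0.48]
(0.556, -0.3445, 0.148, 0, -50) -> 14 x [[-0.732, -0.516, 0.879], [0.001, -0.0, -0.002]]
(0.556, -0.3445, 0.073, 0, -50) -> 4 x [[0.718, -0.001, 0.602], [0.0, -0.002, 0.001]]
```

Call:
{"fn": "apply_moves", "kwargs": {
  "series": [
    [[-0.73, -0.52, 0.88], [0, 0, 0]],
    [[-0.73, -0.52, 0.88], [0, 0, 0]],
    [[-0.73, -0.52, 0.88], [0, 0, 0]],
    [[-0.73, -0.52, 0.88], [0, 0, 0]],
    [[-0.73, -0.52, 0.88], [0, 0, 0]],
    [[-0.73, -0.52, 0.88], [0, 0, 0]],
    [[-0.73, -0.52, 0.88], [0, 0, 0]],
    [[-0.73, -0.52, 0.88], [0, 0, 0]],
    [[-0.73, -0.52, 0.88], [0, 0, 0]],
    [[-0.73, -0.52, 0.88], [0, 0, 0]],
    [[-0.73, -0.52, 0.88], [0, 0, 0]],
    [[-0.73, -0.52, 0.88], [0, 0, 0]]
  ]
}}

```text
time_s: 49.18
ee_pos: [0.5743, -0.2986, 0.1449]
ee_rot: [1.702, 1.704, -0.794]
ft_force: [0.4, -0.3, -1.9]
width: 0.522
```

Call:
{"fn": "apply_moves", "kwargs": {
  "series": [
    [[-0.73, -0.52, 0.88], [0, 0, 0]],
    [[-0.73, -0.52, 0.88], [0, 0, 0]],
    [[0, 0, 0], [0, 0, 0]],
    [[0.72, 0, 0.6], [0, 0, 0]],
    [[0.72, 0, 0.6], [0, 0, 0]],
    [[0, 0, 0], [0, 0, 0]],
    [[0, 0, 0], [0, 0, 0]]
  ]
}}

```text
time_s: 50.05
ee_pos: [0.5545, -0.3435, 0.1081]
ee_rot: [1.701, 1.703, -0.793]
ft_force: [-0.1, -0.1, -1.6]
width: 0.524
```

Run:
```python
from p import *
print(env.state()['width'])
plan([(.556,-.3445,.0735,0,-50)],.7)
im=np.hstack([snap('scene','s9.png')[220:440,300:500],snap('top','t9.png')[150:370,380:580]]); cv2.imwrite('pics/c11.png',cv2.resize(im,None,fx=1.95,fy=1.95))
```

```text
0.5240822571146391
now [ 0.5545 -0.3435  0.1081] jaw 0.1 q [-0.49  1.04  0.95  2.12  0.57  0.18 -0.47]
(0.556, -0.3445, 0.0735, 0, -50) -> 2 x [[0.647, 0.036, 0.576], [0.003, 0.001, 0.002]]
```

View pics/c11.png

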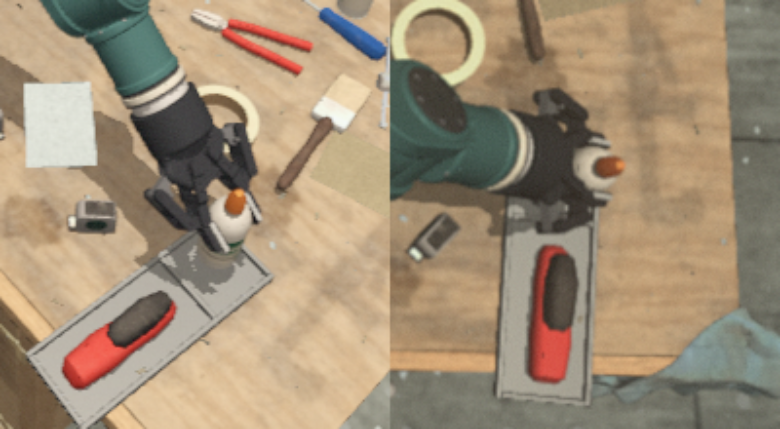

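Call:
{"fn": "apply_moves", "kwargs": {
  "series": [
    [[0.32, 0.02, 0.29], [0, 0, 0]],
    [[0.32, 0.02, 0.29], [0, 0, 0]],
    [[0.32, 0.02, 0.29], [0, 0, 0]],
    [[0, 0, 0], [0, 0, 0]],
    [[0, 0, 0], [0, 0, 0]]
  ]
}}

```text
time_s: 50.78
ee_pos: [0.5549, -0.3451, 0.082]
ee_rot: [1.702, 1.702, -0.795]
ft_force: [0.8, 0.2, -2.2]
width: 0.526
```

Run:
```python
from p import *
plan([(.556,-.3445,.0735,0,-50)],.7); print(cur()[:3,2])
```

```text
now [ 0.5549 -0.3451  0.082 ] jaw -0.0 q [-0.49  1.09  0.94  2.12  0.56  0.14 -0.5 ]
(0.556, -0.3445, 0.0735, 0, -50) -> 1 x [[0.345, 0.054, 0.247], [-0.003, 0.005, 0.001]]
[-4.88155899e-04 -7.66452539e-01 -6.42300761e-01]
```

Call:
{"fn": "apply_moves", "kwargs": {
  "series": [
    [[0.17, 0.02, 0.13], [0, 0, 0]],
    [[0.17, 0.02, 0.13], [0, 0, 0]],
    [[0, 0, 0], [0, 0, 0]],
    [[0, 0, 0], [0, 0, 0]],
    [[0, 0, 0], [0, 0, 0]]
  ]
}}

```text
time_s: 51.4
ee_pos: [0.5559, -0.3446, 0.0735]
ee_rot: [1.702, 1.702, -0.794]
ft_force: [1.4, 0.1, -0.8]
width: 0.524
```

Call:
{"fn": "apply_moves", "kwargs": {
  "series": [
    [[0, 0, 0], [0, 0, 0]],
    [[0, 0, 0], [0, 0, 0]],
    [[0, 0, 0], [0, 0, 0]],
    [[0, 0, 0], [0, 0, 0]],
    [[0, 0, -0.4], [0, 0, 0]],
    [[0, 0, -0.8], [0, 0, 0]],
    [[0, 0, -0.9], [0, 0, 0]],
    [[0, 0, -0.9], [0, 0, 0]],
    [[0, 0, -0.9], [0, 0, 0]],
    [[0, 0, -0.9], [0, 0, 0]],
    [[0, 0, -0.9], [0, 0, 0]],
    [[0, 0, -0.9], [0, 0, 0]]
  ],
  "hand": -0.6
}}

```text
time_s: 52.9
ee_pos: [0.5558, -0.2423, 0.159]
ee_rot: [1.702, 1.702, -0.793]
ft_force: [-0.0, -0.1, 0.2]
width: 0.804
```

Run:
```python
from p import *
plan([(.45,-.03,.25,0,-50)])
```

```text
now [ 0.5558 -0.2423  0.159 ] jaw 0.0 q [-0.67  0.9   0.92  2.13  0.53  0.4  -0.48]
(0.45, -0.03, 0.25, 0, -50) -> 12 x [[0.278, -0.441, -0.921], [0.0, -0.0, -0.0]]
```

Call:
{"fn": "apply_moves", "kwargs": {
  "series": [
    [[0, 0, -0.9], [0, 0, 0]],
    [[0.28, -0.44, -0.92], [0, 0, 0]],
    [[0.28, -0.44, -0.92], [0, 0, 0]],
    [[0.28, -0.44, -0.92], [0, 0, 0]],
    [[0.28, -0.44, -0.92], [0, 0, 0]],
    [[0.28, -0.44, -0.92], [0, 0, 0]],
    [[0.28, -0.44, -0.92], [0, 0, 0]],
    [[0.28, -0.44, -0.92], [0, 0, 0]],
    [[0, 0, 0], [0, 0, 0]]
  ]
}}

```text
time_s: 54.02
ee_pos: [0.4944, -0.1042, 0.2227]
ee_rot: [1.7, 1.705, -0.791]
ft_force: [0.2, -0.2, 0.2]
width: 0.799
```

Run:
```python
from p import *
s=snap('scene','s10.png');t=snap('top','t10.png')
def dr(n,im,c,r,z):
    a=np.linspace(0,6.28,40);q=proj(n,np.c_[c[0]+r*np.cos(a),c[1]+r*np.sin(a),0*a+z]);cv2.polylines(im,[np.round(q*16).astype(int)],True,(255,0,255),1,cv2.LINE_AA,4)
for c,r,z in[((.707,.162),.035,.062),((.7065,-.197),.052,.025)]: dr('scene',s,c,r,z);dr('top',t,c,r,z)
im=np.hstack([s[150:450,170:470],np.vstack([t[190:340,90:350],t[200:370,360:620]][0:2])[:300]]); cv2.imwrite('pics/c12.png',cv2.resize(im,(790,423*300//300),interpolation=2))
```

```text
(no output)
```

View pics/c12.png

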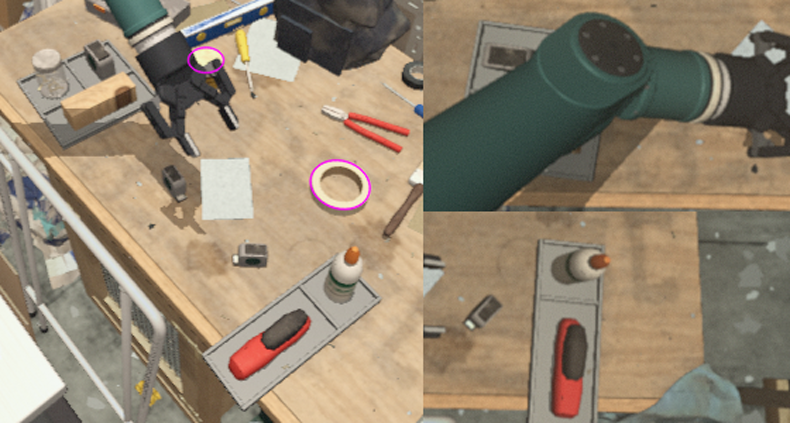

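The final picture shows everything in its bay. The bottle stands in the square bay at (345,270), the red tool is grip-up at (270,342), and tray_three holds the jar, measure and block. The tin and the roll still sit on their first-measured outlines, and the robot touches nothing.

```bash
python3 -c "
from bench import env
print(env.close_job())"
```

```text
the job is handed in; nothing more can be done
None
```

Both kits are made up and the job is handed in at about 54 s of the 128 s allowed. No verdict was reported.

- **Batten kit:** I placed the block in the long bay, then the jar and the largest of the three tape measures in the two square bays of the left-hand tray.
- **Gluing kit:** I placed the red tool, grip up, in the long bay, then the glue bottle in the square bay of the right-hand tray. I took the bottle with the gripper tilted 50° so its nozzle would clear the palm.
- **Last checks:** The final pictures showed all five things in their bays, upright or flat as far as they could show. The tin and the masking tape sat on their first-measured outlines, and the gripper was touching nothing. The wrist force readings I saw stayed under about 7 N.
- **Limits of the checks:** In the last top view the arm hid most of the left-hand tray, so that tray's final state rests on the scene camera and an earlier clear top view. My first outlines of the measure and the red tool were a few mm off the images, probably because of their rounded edges, but both were gripped and placed without trouble.

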